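# Lock the film scanner's hidden carriage with its transit pin

## Task

The film scanner is to be shipped, so lock its optics carriage, which has stopped somewhere out of sight under the deck: take the transit pin from the accessory stand, put its tip through the slot in the scanner's deck onto the carriage's lock rail, and drag it lightly along the slot until it drops into the rail's cross groove. Stop there, lower the pin fully home so that its collar lies flat on the deck, and let go of it. Feel your way: the pin must never bear on the scanner with more than about 12 N, and the other things on the table and in the stand stay where they are.

Things in the scene. Friction and masses are not known exactly. Their poses are not given: they have to be found in the camera images.
- scanner: grey desktop film scanner, fixed, 280 (x) by 440 (y) by 90 mm high, flat aluminium deck on top at z 90 mm. Origin: centre of underside; x from its front (the side with keys) to its rear, y to its left. On the deck's rear part (x above -45 mm): two reels of 140 mm (up to 30 mm above the deck), black lamp house (56 mm), small rollers (up to 34 mm). The front part, around the slot, is clear
- slot_mid (a point): middle of the slot, at the deck's surface, at scanner x -95, y 0; axes as the scanner's. The slot is a straight opening through the 8 mm deck plate, 128 mm long along y and 11 mm wide. Beneath it lies the hidden carriage's lock rail of blackened steel, unlit
- rail_level (a point): point on the slot's middle line, 13 mm below the deck's surface: the level of the lock rail's flat top. The rail runs under the whole slot, plain but for one cross groove 12 mm wide (along y), deep enough for the whole pin, centred anywhere within 42 mm of the slot's middle. Its place is not measured
- slot_end (a point): the slot's end towards -y, at the deck's surface, 64 mm from its middle. How the rail feels: sprung upwards, it gives way from about 3 N and sinks 1 mm per further newton, to a hard stop after 4 mm. Sideways the carriage is held by its drive belt and stays put under pushes below about 20 N
- pin: transit pin, steel and aluminium, 64 mm tall, about 60 g. Origin: end of its tip; z up along it. From the tip: shank 8 mm thick, 26 mm long (round end), flat collar 26 mm across and 4 mm thick, ridged round grip 20 mm across and 34 mm high. Starts upright in a socket of the stand, collar on the stand's top. Home: collar on the deck, shank in slot and groove
- pin_collar (a point): centre of the underside of the pin's collar, 26 mm above the tip
- pin_grip (a point): on the pin's axis in its grip, 50 mm above the tip, 24 mm above the collar's underside: a good height to hold it, as the fingertips then stay clear of the deck when it is home
- stand: accessory stand fixed on the table, a grey block 180 (x) by 60 (y) by 40 mm high with three square sockets 10 mm wide and 32 mm deep in a row along its x axis at x -55, 0 and 55 mm. Origin: centre of its underside
- roller: spare film guide roller, a low spool with two flanges of 32 mm diameter and a white middle, 20 mm high above the stand, standing in another socket of the stand; leave alone. Origin at its shank's end, 26 mm below the stand's top
- driver: screwdriver-like tool with an 18 mm black handle, 64 mm high above the stand, standing in the remaining socket; leave alone. Origin at its shank's end, 26 mm below the stand's top
- film_can: round film tin lying on the table, 98 mm diameter, 24 mm high; leave alone. Origin under its centre
- loupe: round magnifier standing on the table, 46 mm diameter, 43 mm high; leave alone. Origin under its centre
- core: white plastic film core, a ring of 75 mm diameter and 16 mm height, on the table; leave alone. Origin under its centre
- film_box: flat square cardboard film carton, 137 mm wide, 23 mm high; leave alone. Origin under its centre
- marker: marker pen lying on the table, 137 mm long along its x, 15 mm thick; leave alone. Origin under its middle
- cleaner: small closed bottle, 48 mm diameter, 110 mm high; leave alone. Origin under its centre

How it is judged:
By the outcome, as a careful person would: the job done as asked, in the order asked, and still so for the second after the job is handed in, with the robot touching nothing.
It also fails if it takes over 72 s, if anything falls off the work surface, if the arm or the gripper's body presses on something with over 40 N, if the wrist force passes 120 N, or if a joint passes its speed limit or range.

## Robot

A 6-joint arm with a two-finger parallel gripper is mounted at the origin on the work surface. World frame = base frame: x ahead of the robot, y to its left, z up, the work surface at z = 0. Lengths are in mm, angles in rad, forces in N, time in s.
With the tool pointing down it reaches from about 350 to 775 mm from the base axis. Payload 7.3 kg.
Tool frame: the origin (TCP) lies at the very end of the fingers, on their centre line; the grasp point (between the pads) lies 19 mm behind it; z points along the fingers, y is the line along which they close (so a half turn about z gives the same grasp; the last joint's range is limited). The gripper opens to 92 mm and grips with 3 to 60 N. Pads are 19 mm wide; open, the fingers measure 130 mm over their backs; the gripper's body (75 mm by 190 mm) begins 47 mm behind the grasp point.
Start: joints at [-1.418, 0.342, 1.524, -0, 1.275, -0.146], TCP at [154.568, -501.75, 226.741] pointing down, gripper open.
Joint ranges: [-2.53, 2.53], [-0.77, 2.02], [0.04, 2.7], [-1, 4.14], [0.28, 2.66], [-3.11, 3.11]. Speed limits (rad/s): [2.57, 2.57, 3.14, 3.14, 3.14, 3.14].

## Interface

Orientations are given as [roll, pitch, yaw] about the fixed x, y, z axes, in that order (R = Rz(yaw) Ry(pitch) Rx(roll)).
In Python, from plant import get_obs, vision, workorder gives the robot as it stands.
- The arm moves only by the shell command python3 -m pendant 'ROWS' [OPENING]. ROWS is a JSON object of lists of equal length, an entry for each row: "dp": the shift along the tool's x, y, z in m, a list of three; "rotation": the turn, a rotation vector about the tool's x, y, z in rad, a list of three. A call has 1 to 8 rows; each row is the pose to reach, as a shift and turn from the pose commanded when the call began, along the tool's axes at that moment; what a row does not reach only later rows make up. A row lasts 1/8 s, in which the tool goes at most 62.5 mm and 10.7 degrees, less where a joint would pass 70% of its speed; a pose out of reach is approached as far as the arm can. A call with a gripper value outside its range is refused whole. OPENING is the finger opening in m, from 0 to 0.0918, set as the call begins (- or left out, the last holds). The fingers move at their own pace and stop on an object; the grip force is fixed at half the most. Time passes only in rows, so rows that repeat a pose let the fingers close. It gives the time, the measured TCP pose, the force, the opening and the grip force at its end, in the units of the state.
- get_obs(): the state, without advancing time (a new reading comes with each control period).
- vision.capture(name): name is "scene" or "top" or "wrist"; returns a dict with "pixels" (384x512x3 uint8, red, green, blue), "vfov" (degrees; the focal length in pixels is half the picture's height over the tangent of half this angle, whatever the lens; pixels are square), "cx", "cy" (the principal point, pixels), "dist" ([k1, k2, p1, p2, k3] as OpenCV has them; the pictures are not rectified), "pose" (4x4, takes a point from camera to world coordinates); the wrist camera has in their place "T_tool_cam" (4x4, takes a point from camera to tool coordinates, whose origin is the TCP and whose axes are the flange's). Camera axes: x right, y up, looking along -z (the intrinsics and any distortion apply to the point x, -y, -z); pixel columns grow to the right and rows downward; lengths in mm; the calibration is good to about 2 mm. A picture is of the moment at which its call begins: read the wrist's pose just before it. There is no depth.
- workorder.close_job(): hands the job in; it is judged then, once.
The state is a dict: "time": time; "joint_positions": joint angles; "dq": joint speeds; "tau": joint torques, N m; "tool_pos": TCP position; "tcp_rot": TCP orientation; "contact_force": force on the tool from outside, world axes, zero at the start; "moment": the same for the moment, N m; "grip_width": finger opening in mm; "finger_force": force on a finger pad.
Only numpy, scipy, OpenCV 4.12 (cv2) and the standard library are available. Lean on these libraries where they do the work, as an engineer would, in place of code of your own. Each camera call takes 0.05 s, during which the arm holds its last target. There are 200 camera calls.

## Working session

There is one attempt and no reset: what is moved stays moved. The work goes in short steps, Python scripts to look and compute and a shell command to move; the robot and the scene stay as the last step left them, time stands still between calls to the robot, and variables do not carry over. Pictures are saved under pics/ and viewed, at most 10 in all, crops included, and the job is handed in when it is done.

```bash
ls; mkdir -p pics; python3 - <<'E'
from plant import get_obs, vision
import cv2,json,numpy as np
o=get_obs();print({k:np.round(v,3).tolist() for k,v in o.items()})
for n in("scene","top","wrist"):
    c=vision.capture(n);cv2.imwrite(f"pics/{n}0.png",c["pixels"][:,:,::-1])
    print(n,{k:np.round(v,4).tolist() for k,v in c.items() if k!="pixels"})
a=cv2.imread("pics/scene0.png");b=cv2.imread("pics/top0.png")
cv2.imwrite("pics/v1.png",cv2.resize(b,(800,600),interpolation=cv2.INTER_CUBIC))
E
```

```text
pics
{'time': 0.0, 'joint_positions': [-1.418, 0.343, 1.525, -0.0, 1.275, -0.146], 'dq': [-0.001, 0.0, 0.001, -0.001, 0.002, 0.001], 'tau': [0.001, -43.124, -24.422, 0.072, 0.056, -0.0], 'tool_pos': [154.489, -501.323, 226.048], 'tcp_rot': [-3.14, -0.0, 0.299], 'contact_force': [0.228, 0.398, -0.799], 'moment': [-0.068, 0.01, 0.039], 'finger_force': 0.0, 'grip_width': 91.752}
scene {'vfov': 56.4486, 'cx': 252.5887, 'cy': 191.9491, 'dist': [-0.0888, 0.0, 0.0, 0.0, 0.0], 'pose': [[0.8685, -0.3235, 0.3756, 961.6169], [0.4957, 0.5675, -0.6574, -709.7099], [-0.0005, 0.7571, 0.6532, 876.4135], [0.0, 0.0, 0.0, 1.0]]}
top {'vfov': 47.3808, 'cx': 263.1532, 'cy': 193.6763, 'dist': [0.0324, 0.0, 0.0, 0.0, 0.0], 'pose': [[0.0227, 0.9886, -0.1491, 319.1989], [-0.9997, 0.0219, -0.0069, 78.668], [-0.0035, 0.1492, 0.9888, 1480.474], [0.0, 0.0, 0.0, 1.0]]}
wrist {'vfov': 63.0696, 'cx': 256.854, 'cy': 194.042, 'dist': [-0.083, 0.0, 0.0, 0.0, 0.0], 'T_tool_cam': [[0.0001, 0.9546, 0.2979, 81.5982], [1.0, -0.0001, 0.0001, -0.6925], [0.0001, 0.2979, -0.9546, -157.7559], [0.0, 0.0, 0.0, 1.0]]}
```

View pics/v1.png

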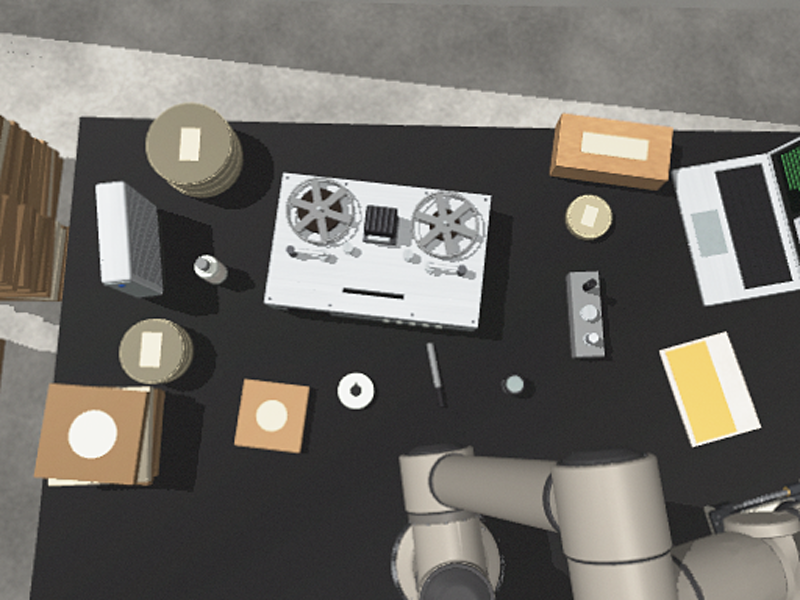

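View pics/scene0.png

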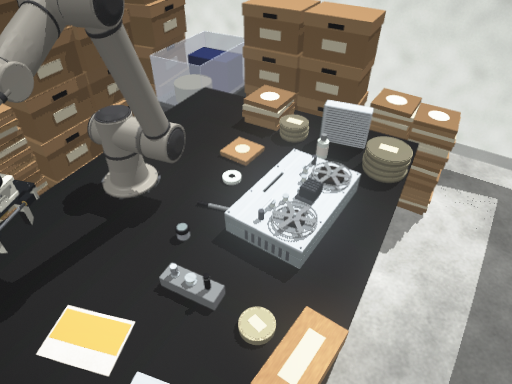

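The top view shows the scanner's slot at about (373,293) and the stand at about (586,315) in the enlarged picture. The stand holds the dark driver at its far end, the spool in the middle and the metallic pin at its near end (593,339). The scene view agrees. Next I'll measure these.

```bash
cat > h.py <<'E'
import numpy as np,cv2
from scipy.spatial.transform import Rotation as R
from plant import get_obs,vision
def snap(name):
    o=get_obs();c=vision.capture(name)
    if name=="wrist":
        T=np.eye(4);T[:3,:3]=R.from_euler("xyz",o["tcp_rot"]).as_matrix();T[:3,3]=o["tool_pos"]
        c["pose"]=T@np.array(c["T_tool_cam"])
    c["pose"]=np.array(c["pose"]);c["bgr"]=np.ascontiguousarray(c["pixels"][:,:,::-1]);return c
def K(c):
    f=192/np.tan(np.radians(c["vfov"])/2);return np.array([[f,0,c["cx"]],[0,f,c["cy"]],[0,0,1.]])
def ray(c,uv):
    p=cv2.undistortPoints(np.float64(uv).reshape(-1,1,2),K(c),np.float64(c["dist"]))[:,0]
    d=np.c_[p[:,0],-p[:,1],-np.ones(len(p))]@c["pose"][:3,:3].T
    return c["pose"][:3,3],d
def onz(c,uv,z):
    o,d=ray(c,uv);return o+d*((z-o[2])/d[:,2])[:,None]
def tri(rs):  # least-squares meeting point of rays [(o,d)]
    A=0;b=0
    for o,d in rs:
        d=d/np.linalg.norm(d);P=np.eye(3)-np.outer(d,d);A=A+P;b=b+P@o
    return np.linalg.solve(A,b)
def proj(c,X):
    q=(np.atleast_2d(X)-c["pose"][:3,3])@c["pose"][:3,:3]
    return cv2.projectPoints(q*[1,-1,-1],np.zeros(3),np.zeros(3),K(c),np.float64(c["dist"]))[0][:,0]
E
python3 - <<'E'
from h import *
c=snap("top");g=cv2.cvtColor(c["bgr"],cv2.COLOR_BGR2GRAY)
def blobs(m,roi,z,amin):
    x0,y0,x1,y1=roi;s=np.zeros_like(m);s[y0:y1,x0:x1]=m[y0:y1,x0:x1]
    for k in cv2.findContours(s,cv2.RETR_EXTERNAL,cv2.CHAIN_APPROX_NONE)[0]:
        if cv2.contourArea(k)>amin:
            w=onz(c,k[:,0],z);r=cv2.minAreaRect(np.float32(w[:,:2]));print(roi,k[:,0].mean(0).round(1),[np.round(v,1) for v in r])
blobs(np.uint8(g<60)*255,(200,178,280,196),90,40)
blobs(np.uint8(g>90)*255,(350,165,395,235),40,100)
blobs(np.uint8(g>120)*255,(165,105,320,215),90,1000)
E
```

```text
(350, 165, 395, 235) [374.4 201.1] [array([ 522. , -279.5]), array([182.6,  68.8]), np.float64(3.3)]
(165, 105, 320, 215) [242.3 159.7] [array([641.7, 160. ]), array([443.2, 282.8]), np.float64(84.7)]
```

```bash
python3 -m pendant '{"dp":[[0.05,-0.016,0],[0.105,-0.034,0],[0.16,-0.051,0],[0.215,-0.069,0],[0.27,-0.086,0],[0.325,-0.104,0],[0.363,-0.116,0],[0.363,-0.116,0]],"rotation":[[0,0,0.04],[0,0,0.09],[0,0,0.15],[0,0,0.2],[0,0,0.25],[0,0,0.299],[0,0,0.299],[0,0,0.299]]}'
python3 - <<'E'
from h import *
c=snap("wrist");cv2.imwrite("pics/w1.png",c["bgr"]);o=get_obs();print(o["tool_pos"],o["tcp_rot"],o["contact_force"])
np.save("w1.npy",c["pose"])
E
```

```text
time: 1.2
tool_pos: [469.0, -282.2, 226.3]
tcp_rot: [-3.141, 0.0, 0.004]
contact_force: [-1.4, -0.1, -0.7]
grip_width: 91.9
finger_force: 0.0
[ 467.76278264 -283.23482151  226.30693846] [-3.14142730e+00  8.11962564e-04  2.35082861e-03] [-0.44161001 -0.6777364   0.66871469]
```

View pics/w1.png

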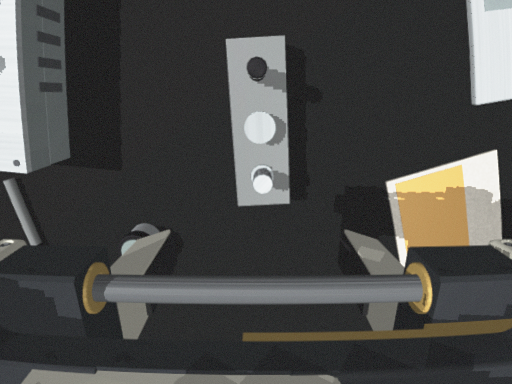

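The wrist view shows the stand upright, with the driver at (257,68), the spool at (260,127) and the pin at (262,180), with the top of its grip at about (262,184). I'll take a second view from another place.

```bash
python3 -m pendant '{"dp":[[-0.02,0.02,0],[-0.05,0.05,0.02],[-0.05,0.05,0.02],[-0.05,0.05,0.02]],"rotation":[[0,0,0],[0,0,0],[0,0,0],[0,0,0]]}'
python3 - <<'E'
from h import *
c=snap("wrist");cv2.imwrite("pics/w2.png",c["bgr"]);np.save("w2.npy",c["pose"]);o=get_obs();print(o["tool_pos"],o["tcp_rot"])
p1=proj(c,[467,-283,40])[0];print(p1)
a=cv2.imread("pics/w1.png")[150:215,220:305];x,y=(int(v) for v in p1);y=min(max(y,35),340);b=c["bgr"][y-40:y+25,x-42:x+43];print(x-42,y-40)
cv2.imwrite("pics/v2.png",np.hstack([cv2.resize(i,(400,306),interpolation=cv2.INTER_NEAREST) for i in(a,b)]))
E
```

```text
time: 1.75
tool_pos: [416.7, -334.6, 207.0]
tcp_rot: [3.142, -0.0, -0.002]
contact_force: [0.4, -0.1, 0.6]
grip_width: 91.9
finger_force: 0.0
[ 417.2731521  -334.28367081  207.2057874 ] [ 3.14115928e+00 -6.80055799e-04 -1.07501506e-03]
[207.34513485 128.82886388]
165 88
```

View pics/v2.png

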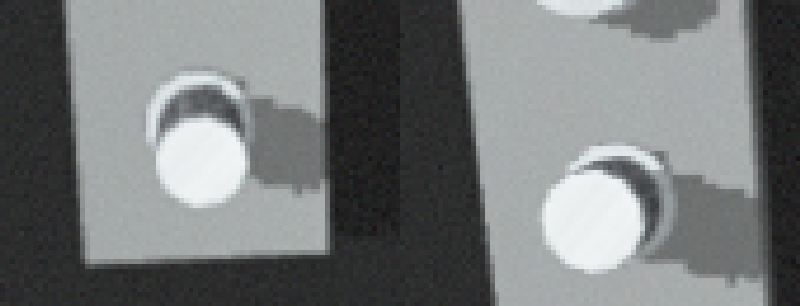

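Both crops show the pin: a bright top disc, the dark grip and the bright collar. The disc centres are at about (262.9,184.6) in the first picture and (206,134.7) in the second.

```bash
cat > pin.py <<'E'
from h import *
def disc(bgr,near,thr=225,r=25,k=9):
    g=cv2.cvtColor(bgr,cv2.COLOR_BGR2GRAY);x,y=map(int,near);m=np.zeros_like(g);m[y-r:y+r,x-r:x+r]=(g>thr)[y-r:y+r,x-r:x+r]*255
    m=cv2.morphologyEx(m,cv2.MORPH_OPEN,cv2.getStructuringElement(cv2.MORPH_ELLIPSE,(k,k)))
    n,l,s,ce=cv2.connectedComponentsWithStats(m);i=1+np.argmin(np.hypot(*(ce[1:]-near).T));return ce[i],s[i,4]
E
python3 - <<'E'
from pin import *
c=snap("wrist");rs=[];st=[]
for n,near in(("w1",(263,185)),("w2",(206,135))):
    c["bgr"]=cv2.imread(f"pics/{n}.png");c["pose"]=np.load(n+".npy");p,a=disc(c["bgr"],near);print(n,p,a)
    o,d=ray(c,[p]);rs.append((o,d[0]));print(onz(c,[p],78))
    g=cv2.cvtColor(c["bgr"],cv2.COLOR_BGR2GRAY);m=np.uint8(g>95)*255
    q=proj(c,[520,-280,40])[0].astype(int);
    k=max([k for k in cv2.findContours(m,cv2.RETR_EXTERNAL,cv2.CHAIN_APPROX_NONE)[0] if cv2.pointPolygonTest(k,(float(q[0]),float(q[1])),True)>-25],key=cv2.contourArea)
    ap=cv2.approxPolyDP(k,8,True)[:,0];st.append((ap,onz(c,ap,40)));r=cv2.minAreaRect(np.float32(onz(c,k[:,0],40)[:,:2]));print(ap.tolist(),np.round(st[-1][1],1).tolist(),r)
print("pin top",tri(rs))
E
```

```text
w1 [262.40740741 183.81893004] 243
[[ 465.70873564 -286.84871363   78.        ]]
[[284, 35], [226, 39], [238, 205], [289, 203]] [[612.1, -308.2, 40.0], [608.0, -249.2, 40.0], [429.5, -259.4, 40.0], [432.2, -318.7, 40.0]] ((520.4039916992188, -283.64312744140625), (180.7254180908203, 60.854957580566406), 3.272003412246704)
w2 [205.39498433 134.39184953] 319
[[ 465.63189919 -286.94384506   78.        ]]
[[168, 0], [186, 164], [242, 162], [231, 0], [204, 0], [201, 23]] [[588.9, -250.2, 40.0], [430.3, -258.6, 40.0], [432.2, -318.1, 40.0], [587.6, -309.8, 40.0], [588.0, -284.4, 40.0], [567.6, -280.8, 40.0]] ((510.369140625, -284.43731689453125), (160.7427520751953, 61.157100677490234), 3.31683087348938)
pin top [ 465.57323889 -286.86025856   77.50154061]
```

```bash
python3 -m pendant '{"dp":[[0.025,-0.024,0.02],[0.048,-0.047,0.04],[0.048,-0.047,0.07],[0.048,-0.047,0.1],[0.048,-0.047,0.13],[0.048,-0.047,0.15],[0.048,-0.047,0.1615],[0.048,-0.047,0.1615]],"rotation":[[0,0,0],[0,0,0],[0,0,0],[0,0,0],[0,0,0],[0,0,0],[0,0,0],[0,0,0]]}' 0.05
python3 -m pendant '{"dp":[[0,0,0],[0,0,0],[0,0,0],[0,0,0],[0,0,0],[0,0,0]],"rotation":[[0,0,0],[0,0,0],[0,0,0],[0,0,0],[0,0,0],[0,0,0]]}' 0.005
python3 -c "
from h import *
o=get_obs();print(o['tool_pos'],o['contact_force'],o['moment'])"
```

```text
time: 2.85
tool_pos: [465.5, -286.6, 45.0]
tcp_rot: [-3.141, 0.001, 0.0]
contact_force: [0.9, -0.5, -1.5]
grip_width: 49.8
finger_force: 0.0
time: 3.6
tool_pos: [465.5, -287.3, 45.6]
tcp_rot: [3.141, -0.001, -0.0]
contact_force: [-0.5, 0.3, 5.3]
grip_width: 19.6
finger_force: 30.0
[ 465.51095154 -287.25396379   45.62556265] [-0.4966115  0.3406354  5.3386477] [ 0.05141587  0.17760888 -0.02406654]
```

```bash
python3 -m pendant '{"dp":[[0,0,-0.015],[0,0,-0.04],[0,0,-0.075],[0,0,-0.12],[0,0,-0.16],[0,0,-0.16],[0,0,-0.16]],"rotation":[[0,0,0],[0,0,0],[0,0,0],[0,0,0],[0,0,0],[0,0,0],[0,0,0]]}'
python3 - <<'E'
from h import *
f=[]
for i in range(3): f.append(get_obs()["contact_force"]);c=snap("wrist")
print(np.round(f,2));cv2.imwrite("pics/w3.png",c["bgr"])
c=snap("top");g=cv2.cvtColor(c["bgr"],cv2.COLOR_BGR2GRAY)
# scanner edges in top view for refinement
cv2.imwrite("pics/t3.png",c["bgr"])
p=proj(c,[547,169,90])[0].astype(int);print(p);print(g[p[1]-6:p[1]+7,p[0]])
E
```

```text
time: 4.47
tool_pos: [464.9, -286.6, 204.8]
tcp_rot: [-3.141, 0.001, -0.0]
contact_force: [-0.7, 0.3, -1.5]
grip_width: 19.4
finger_force: 30.0
[[-0.74  0.28 -1.46]
 [ 0.74  0.25 -1.39]
 [ 0.29 -0.63 -0.8 ]]
[238 187]
[234 235 233 235 244 124  26  14 174 240 236 235 236]
```

View pics/w3.png

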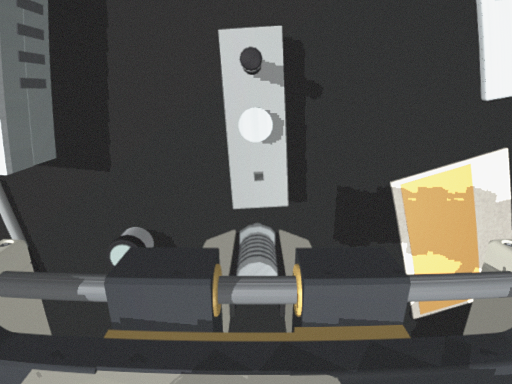

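The pin is held upright in the fingers with its socket empty, and the driver and spool are undisturbed. Next I'll carry the pin to the slot area.

```bash
python3 -m pendant '{"dp":[[0.001,-0.02,0],[0.004,-0.07,0],[0.007,-0.12,0],[0.01,-0.175,0],[0.013,-0.23,0],[0.016,-0.285,0],[0.019,-0.34,0],[0.022,-0.39,0]],"rotation":[[0,0,0],[0,0,0.02],[0,0,0.04],[0,0,0.06],[0,0,0.08],[0,0,0.0925],[0,0,0.0925],[0,0,0.0925]]}' >/dev/null
python3 -m pendant '{"dp":[[0,-0.04,0],[0,-0.06,0],[0,-0.06,0],[0,-0.06,0]],"rotation":[[0,0,0],[0,0,0],[0,0,0],[0,0,0]]}'
python3 - <<'E'
from h import *
c=snap("wrist");cv2.imwrite("pics/w4.png",c["bgr"]);np.save("w4.npy",c["pose"])
c=snap("top");cv2.imwrite("pics/t4.png",c["bgr"])
E
```

```text
time: 6.18
tool_pos: [492.3, 162.6, 205.0]
tcp_rot: [3.141, 0.001, -0.092]
contact_force: [-0.1, -0.7, -1.1]
grip_width: 19.6
finger_force: 30.0
```

View pics/w4.png

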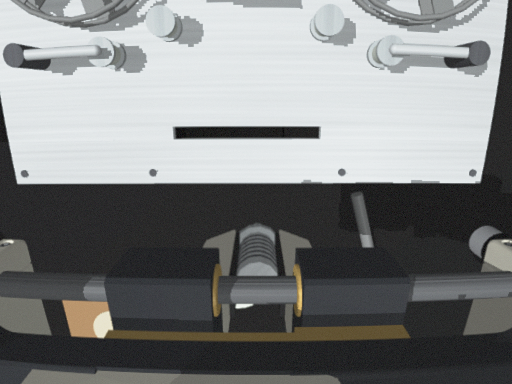

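The wrist view shows the slot at about columns 174–320 and rows 127–138, aligned with the tool. The deck around it is clear. I'll take a second view.

```bash
python3 -m pendant '{"dp":[[0,0.03,-0.01],[0.01,0.07,-0.03],[0.01,0.07,-0.03],[0.01,0.07,-0.03]],"rotation":[[0,0,0],[0,0,0],[0,0,0],[0,0,0]]}'
cat > slot.py <<'E'
from h import *
def slot(c,near):
    g=cv2.cvtColor(c["bgr"],cv2.COLOR_BGR2GRAY)
    ks=cv2.findContours(np.uint8(g<110)*255,cv2.RETR_LIST,cv2.CHAIN_APPROX_NONE)[0]
    ks=[k for k in ks if cv2.contourArea(k)>400 and cv2.contourArea(k)<4000 and max(cv2.minAreaRect(k)[1])>4*min(cv2.minAreaRect(k)[1])]
    return min(ks,key=lambda k:np.hypot(*(k[:,0].mean(0)-near)))
E
python3 - <<'E'
from slot import *
c=snap("wrist");cv2.imwrite("pics/w5.png",c["bgr"]);np.save("w5.npy",c["pose"])
R_=[]
for n in("w4","w5"):
    c["bgr"]=cv2.imread(f"pics/{n}.png");c["pose"]=np.load(n+".npy")
    k=slot(c,proj(c,[547,169,90])[0]);q=k[:,0].astype(float)
    r=cv2.minAreaRect(np.float32(onz(c,q,90)[:,:2]));print(n,cv2.boundingRect(k),[np.round(v,2) for v in r])
    b=cv2.boxPoints(cv2.minAreaRect(k));b=b[np.argsort(b[:,0])];e=np.array([b[:2].mean(0),b[2:].mean(0)]);print(e.round(1))
    o,d=ray(c,e);R_.append((o,d))
    g=cv2.cvtColor(c["bgr"],cv2.COLOR_BGR2GRAY);x,y,w,h=cv2.boundingRect(k)
    print(g[y+3:y+h-3,x:x+w].mean(0).round().astype(int).tolist())
for i in(0,1): print("slot end",tri([(o,d[i]) for o,d in R_]))
E
```

```text
time: 6.78
tool_pos: [496.1, 91.8, 235.0]
tcp_rot: [-3.141, 0.001, -0.094]
contact_force: [-0.6, 0.2, -0.2]
grip_width: 19.3
finger_force: 30.0
w4 (174, 127, 145, 12) [array([544.92, 168.06]), array([125.04,   9.54]), np.float64(84.64)]
[[174.  132.5]
 [318.  132.5]]
[108, 72, 32, 18, 19, 20, 18, 20, 20, 19, 19, 20, 28, 28, 28, 26, 24, 26, 24, 26, 28, 24, 28, 28, 26, 29, 27, 29, 28, 20, 26, 29, 28, 26, 30, 31, 26, 25, 29, 28, 26, 27, 28, 30, 29, 30, 30, 25, 30, 27, 28, 26, 29, 29, 29, 31, 29, 26, 29, 25, 27, 28, 28, 28, 29, 31, 30, 28, 32, 30, 28, 31, 28, 30, 29, 27, 32, 31, 31, 32, 29, 33, 33, 32, 31, 31, 32, 32, 30, 32, 31, 30, 32, 30, 32, 32, 29, 31, 32, 26, 30, 30, 27, 30, 31, 33, 30, 30, 25, 13, 30, 34, 35, 33, 35, 31, 32, 34, 34, 35, 36, 36, 35, 33, 36, 35, 35, 36, 36, 36, 36, 34, 34, 34, 38, 35, 37, 35, 36, 38, 35, 36, 34, 36, 69]
w5 (112, 135, 129, 11) [array([545.08, 167.51]), array([125.71,   9.69]), np.float64(84.31)]
[[112. 140.]
 [240. 140.]]
[116, 104, 97, 59, 22, 14, 14, 14, 17, 16, 20, 13, 20, 25, 31, 27, 30, 26, 30, 31, 25, 30, 30, 28, 29, 28, 29, 27, 24, 26, 30, 27, 24, 28, 25, 28, 30, 26, 29, 25, 30, 26, 29, 26, 27, 28, 31, 27, 30, 25, 29, 29, 26, 28, 25, 23, 27, 24, 26, 28, 23, 28, 27, 26, 22, 28, 30, 27, 26, 28, 28, 25, 28, 29, 31, 24, 26, 27, 29, 28, 27, 26, 27, 27, 22, 29, 28, 24, 18, 12, 12, 19, 20, 18, 23, 20, 18, 22, 19, 24, 25, 26, 27, 30, 26, 26, 28, 26, 27, 26, 26, 28, 28, 28, 25, 28, 26, 27, 28, 27, 29, 29, 30, 26, 28, 27, 27, 25, 65]
slot end [551.26286735 230.26524899  90.01122464]
slot end [538.52340055 105.27071853  85.97023983]
```

```bash
python3 -m pendant '{"dp":[[0.02,-0.015,0.02],[0.041,-0.03,0.04],[0.041,-0.03,0.065],[0.041,-0.03,0.085],[0.041,-0.03,0.1],[0.041,-0.03,0.107],[0.041,-0.03,0.107],[0.041,-0.03,0.107]],"rotation":[[0,0,0.001],[0,0,0.0025],[0,0,0.0025],[0,0,0.0025],[0,0,0.0025],[0,0,0.0025],[0,0,0.0025],[0,0,0.0025]]}'
cat > st.py <<'E'
# mean of n readings (advances 0.05 s each after the first); baseline-subtracted; optional guard: st.py n lo hi -> exit 1 if Fz outside [lo,hi]
import sys;from h import *
n=int(sys.argv[1]);F=[];P=[];M=[]
for i in range(n):
    if i: vision.capture("top")
    o=get_obs();F.append(o["contact_force"]);P.append(o["tool_pos"]);M.append(o["moment"])
F=np.mean(F,0);print("t",round(o["time"],2),"p",np.mean(P,0).round(2),"F",F.round(2),"M",np.mean(M,0).round(3))
if len(sys.argv)>2 and not float(sys.argv[2])<=F[2]<=float(sys.argv[3]): print("GUARD");sys.exit(1)
E
python3 st.py 5; python3 - <<'E'
from h import *
c=snap("wrist");cv2.imwrite("pics/v6.png",c["bgr"])
E
```

```text
time: 7.82
tool_pos: [540.5, 118.2, 128.9]
tcp_rot: [-3.141, -0.001, -0.095]
contact_force: [-0.1, -0.9, -1.4]
grip_width: 19.2
finger_force: 30.0
t 8.03 p [540.45 118.15 128.88] F [ 0.11 -0.41 -0.7 ] M [ 0.012  0.016 -0.005]
```

View pics/v6.png

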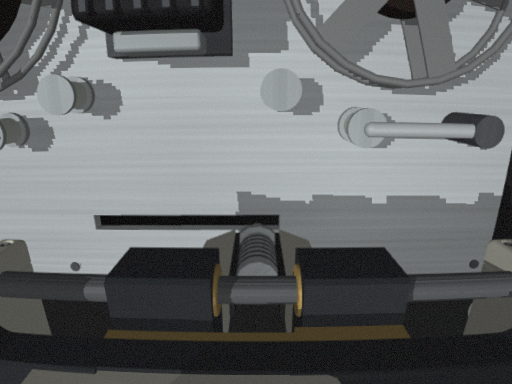

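The view shows the slot at rows 216–227, columns 96–279, with its -y end just right of the held pin at column 257. I'll re-check the slot line against the pin's offset.

```bash
python3 - <<'E'
from h import *
c=snap("wrist");o=get_obs();g=cv2.cvtColor(c["bgr"],cv2.COLOR_BGR2GRAY).astype(float)
up=[];lo=[]
for u in range(110,225,5):
    col=g[208:236,u]; d=np.where(col<75)[0]; a,b=d[0],d[-1]
    up.append((u,208+a-1+(col[a-1]-75)/(col[a-1]-col[a])));lo.append((u,208+b+(75-col[b])/(col[b+1]-col[b])))
U=onz(c,up,90);L=onz(c,lo,90);m=(U+L)/2
print("width",np.linalg.norm(U-L,axis=1).mean());k=np.polyfit(m[:,1],m[:,0],1);ku=np.polyfit(U[:,1],U[:,0],1);kl=np.polyfit(L[:,1],L[:,0],1)
for q in(k,ku,kl):print("slope",q[0],"x at y118",np.polyval(q,118))
print(g[205:240,150].astype(int),g[205:240,200].astype(int))
E
```

```text
width 7.693532495434363
slope 0.09038002978395461 x at y118 541.8348293396444
slope 0.09197244500639246 x at y118 545.577025982745
slope 0.08880391934220454 x at y118 538.0938695295748
[171 172 173 171 170 169 170 167 168 144  91  20  17  10  28  14  20  15
  15  21  64  79  84  85 111 167 175 173 174 173 175 170 171 166 171] [172 172 171 170 168 169 168 171 169 136  79  24   7  16  20  24  24  10
   9  23  66  87  83  88 116 156 174 175 176 172 176 174 169 172 172]
```

```bash
python3 - <<'E'
from h import *
c=snap("wrist");o=get_obs();g=cv2.cvtColor(c["bgr"],cv2.COLOR_BGR2GRAY).astype(float)
T=130;up=[];lo=[]
for u in range(110,225,5):
    col=g[208:240,u]; d=np.where(col<T)[0]; a,b=d[0],d[-1]
    up.append((u,208+a-1+(col[a-1]-T)/(col[a-1]-col[a])));lo.append((u,208+b+(T-col[b])/(col[b+1]-col[b])))
U=onz(c,up,90);L=onz(c,lo,90);m=(U+L)/2
print("width",np.linalg.norm(U-L,axis=1).mean());k=np.polyfit(m[:,1],m[:,0],1);
print("slope",k[0],"x at y118",np.polyval(k,118),o["tool_pos"])
for n in("w4","w5"):
    c["bgr"]=cv2.imread(f"pics/{n}.png");c["pose"]=np.load(n+".npy");g=cv2.cvtColor(c["bgr"],cv2.COLOR_BGR2GRAY).astype(float)
    up=[];lo=[]
    x0,x1,y0=(180,314,115) if n=="w4" else (120,235,123)
    for u in range(x0,x1,3):
        col=g[y0:y0+35,u]; d=np.where(col<T)[0]; a,b=d[0],d[-1]
        up.append((u,y0+a-1+(col[a-1]-T)/(col[a-1]-col[a])));lo.append((u,y0+b+(T-col[b])/(col[b+1]-col[b])))
    U=onz(c,up,90);L=onz(c,lo,90);m=(U+L)/2;k=np.polyfit(m[:,1],m[:,0],1)
    print(n,"width",np.linalg.norm(U-L,axis=1).mean(),"slope",k[0],"x at 118",np.polyval(k,118))
E
```

```text
Traceback (most recent call last):
IndexError: index 32 is out of bounds for axis 0 with size 32
```

```bash
python3 - <<'E'
from h import *
c=snap("wrist");o=get_obs();cv2.imwrite("pics/w6.png",c["bgr"]);np.save("w6.npy",c["pose"]);T=130
for n,x0,x1,y0 in(("w6",110,190,205),("w4",180,314,115),("w5",120,235,123)):
    c["bgr"]=cv2.imread(f"pics/{n}.png");c["pose"]=np.load(n+".npy");g=cv2.cvtColor(c["bgr"],cv2.COLOR_BGR2GRAY).astype(float)
    up=[];lo=[]
    for u in range(x0,x1,3):
        col=g[y0:y0+32,u]; d=np.where(col<T)[0]; a,b=d[0],d[-1]
        if b>30: continue
        up.append((u,y0+a-1+(col[a-1]-T)/(col[a-1]-col[a])));lo.append((u,y0+b+(T-col[b])/(col[b+1]-col[b])))
    U=onz(c,up,90);L=onz(c,lo,90);m=(U+L)/2;k=np.polyfit(m[:,1],m[:,0],1)
    print(n,"width",np.linalg.norm(U-L,axis=1).mean(),"slope",k[0],"x at 118",np.polyval(k,118),"x at 168",np.polyval(k,168))
print(o["tool_pos"])
E
```

```text
w6 width 11.280751417098816 slope 0.09001348930201845 x at 118 540.7465330099672 x at 168 545.2472074750681
w4 width 10.191504968113732 slope 0.09207419721287902 x at 118 540.5618881200928 x at 168 545.1655979807367
w5 width 10.02399024107062 slope 0.09047037123540719 x at 118 540.6081224014764 x at 168 545.1316409632468
[540.10197628 118.12635554 128.34463202]
```

```bash
g="python3 st.py 2 -3 1.5"; p="python3 -m pendant"
$p '{"dp":[[0,0,0.003],[0,0,0.005]],"rotation":[[0,0,-0.0035],[0,0,-0.0035]]}' >/dev/null && $g &&
$p '{"dp":[[0,0,0.001],[0,0,0.0015]],"rotation":[[0,0,0],[0,0,0]]}' >/dev/null && $g &&
$p '{"dp":[[0,0,0.001],[0,0,0.0015]],"rotation":[[0,0,0],[0,0,0]]}' >/dev/null && $g &&
$p '{"dp":[[0,0,0.001],[0,0,0.0015]],"rotation":[[0,0,0],[0,0,0]]}' >/dev/null && $g &&
$p '{"dp":[[0,0,0.001],[0,0,0.002]],"rotation":[[0,0,0],[0,0,0]]}' >/dev/null && $g &&
$p '{"dp":[[0,0,0.001],[0,0,0.002]],"rotation":[[0,0,0],[0,0,0]]}' >/dev/null && $g &&
$p '{"dp":[[0,0,0.001],[0,0,0.002]],"rotation":[[0,0,0],[0,0,0]]}' >/dev/null && $g &&
$p '{"dp":[[0,0,0.001],[0,0,0.001]],"rotation":[[0,0,0],[0,0,0]]}' >/dev/null && $g &&
$p '{"dp":[[0,0,0.001],[0,0,0.001]],"rotation":[[0,0,0],[0,0,0]]}' >/dev/null && $g &&
$p '{"dp":[[0,0,0.001],[0,0,0.001]],"rotation":[[0,0,0],[0,0,0]]}' >/dev/null && $g &&
$p '{"dp":[[0,0,0.001],[0,0,0.001]],"rotation":[[0,0,0],[0,0,0]]}' >/dev/null && $g
```

```text
t 8.53 p [539.84 118.14 122.75] F [-0.25 -0.38 -0.81] M [0.03  0.052 0.03 ]
t 8.82 p [540.02 118.14 121.59] F [-0.34 -0.36 -1.31] M [ 0.008  0.001 -0.013]
t 9.12 p [540.03 118.14 120.12] F [-0.45  0.19 -0.37] M [ 0.025  0.049 -0.039]
t 9.43 p [540.01 118.13 118.58] F [ 0.58 -0.17 -1.13] M [ 0.033  0.012 -0.024]
t 9.72 p [539.99 118.14 116.53] F [ 0.41  0.08 -0.39] M [ 0.084  0.021 -0.002]
t 10.03 p [539.99 118.15 114.54] F [ 0.04 -0.02 -1.38] M [ 0.009 -0.004  0.048]
t 10.32 p [540.02 118.15 112.57] F [-0.01 -0.12 -0.86] M [0.034 0.013 0.019]
t 10.62 p [540.02 118.15 111.63] F [-0.54 -0.23 -1.04] M [0.016 0.014 0.039]
t 10.93 p [540.   118.14 110.63] F [-0.45  0.78 -0.71] M [0.002 0.009 0.029]
t 11.22 p [540.01 118.14 109.63] F [-0.41  1.22 -0.44] M [ 0.025  0.012 -0.014]
t 11.53 p [540.04 118.14 108.63] F [-0.23 -0.29 -0.24] M [ 0.011  0.003 -0.018]
```

```bash
g="python3 st.py 3 -3 2.8"; p="python3 -m pendant"
$p '{"dp":[[0,0,0.0005]],"rotation":[[0,0,0]]}' >/dev/null && $g &&
$p '{"dp":[[0,0,0.0005]],"rotation":[[0,0,0]]}' >/dev/null && $g &&
$p '{"dp":[[0,0,0.0005]],"rotation":[[0,0,0]]}' >/dev/null && $g &&
$p '{"dp":[[0,0,0.0005]],"rotation":[[0,0,0]]}' >/dev/null && $g &&
$p '{"dp":[[0,0,0.0005]],"rotation":[[0,0,0]]}' >/dev/null && $g &&
$p '{"dp":[[0,0,0.0005]],"rotation":[[0,0,0]]}' >/dev/null && $g
```

```text
t 11.75 p [540.12 118.15 108.33] F [-0.51  1.17  1.49] M [ 0.023  0.086 -0.011]
t 11.97 p [540.17 118.14 107.93] F [-0.64 -0.77  2.93] M [-0.002  0.155 -0.002]
GUARD
```

```bash
g="python3 st.py 2 1.8 8"; p="python3 -m pendant"
$p '{"dp":[[0,0,0.0008],[0,0,0.0008]],"rotation":[[0,0,0],[0,0,0]]}' >/dev/null && $g &&
$p '{"dp":[[0,-0.001,0],[0,-0.002,0]],"rotation":[[0,0,0],[0,0,0]]}' >/dev/null && $g &&
$p '{"dp":[[0,-0.001,0],[0,-0.002,0]],"rotation":[[0,0,0],[0,0,0]]}' >/dev/null && $g &&
$p '{"dp":[[0,-0.001,0],[0,-0.002,0]],"rotation":[[0,0,0],[0,0,0]]}' >/dev/null && $g &&
$p '{"dp":[[0,-0.001,0],[0,-0.002,0]],"rotation":[[0,0,0],[0,0,0]]}' >/dev/null && $g &&
$p '{"dp":[[0,-0.001,0],[0,-0.002,0]],"rotation":[[0,0,0],[0,0,0]]}' >/dev/null && $g &&
$p '{"dp":[[0,-0.001,0],[0,-0.002,0]],"rotation":[[0,0,0],[0,0,0]]}' >/dev/null && $g &&
$p '{"dp":[[0,-0.001,0],[0,-0.002,0]],"rotation":[[0,0,0],[0,0,0]]}' >/dev/null && $g &&
$p '{"dp":[[0,-0.001,0],[0,-0.002,0]],"rotation":[[0,0,0],[0,0,0]]}' >/dev/null && $g &&
$p '{"dp":[[0,-0.001,0],[0,-0.002,0]],"rotation":[[0,0,0],[0,0,0]]}' >/dev/null && $g &&
$p '{"dp":[[0,-0.001,0],[0,-0.002,0]],"rotation":[[0,0,0],[0,0,0]]}' >/dev/null && $g &&
$p '{"dp":[[0,-0.001,0],[0,-0.002,0]],"rotation":[[0,0,0],[0,0,0]]}' >/dev/null && $g &&
$p '{"dp":[[0,-0.001,0],[0,-0.002,0]],"rotation":[[0,0,0],[0,0,0]]}' >/dev/null && $g
```

```text
t 12.28 p [540.15 118.15 107.02] F [-0.73 -0.11  3.39] M [-0.002  0.147  0.043]
t 12.57 p [540.38 119.94 106.94] F [-0.51 -2.81  3.7 ] M [-0.415  0.082  0.005]
t 12.88 p [540.54 122.18 106.94] F [ 0.23 -1.71  3.99] M [-0.368  0.024 -0.035]
t 13.18 p [540.64 124.25 106.91] F [-0.38 -1.88  3.11] M [-0.415  0.012  0.015]
t 13.47 p [540.75 126.22 106.87] F [-0.09 -1.61  3.71] M [-0.375  0.065 -0.016]
t 13.78 p [540.97 128.22 106.89] F [-0.41 -2.19  3.83] M [-0.358  0.058  0.006]
t 14.07 p [541.15 130.25 106.88] F [ 0.07 -1.57  3.81] M [-0.345  0.058  0.012]
t 14.38 p [541.36 132.2  106.88] F [-0.41 -2.02  3.46] M [-0.376  0.096  0.011]
t 14.68 p [541.54 134.4  106.89] F [ 0.02 -0.91  2.73] M [-0.058  0.043 -0.022]
t 14.97 p [541.43 136.58 106.5 ] F [-0.54  1.36 -0.67] M [0.261 0.002 0.005]
GUARD
```

```bash
g="python3 st.py 4 -4 2"; p="python3 -m pendant"
python3 st.py 3
$p '{"dp":[[0,-0.001,0],[0,-0.001,0]],"rotation":[[0,0,0],[0,0,0]]}' >/dev/null && $g &&
$p '{"dp":[[0,-0.0005,0],[0,-0.001,0]],"rotation":[[0,0,0],[0,0,0]]}' >/dev/null && $g
```

```text
t 15.07 p [541.29 136.57 106.4 ] F [-0.01  1.97 -0.54] M [ 0.426  0.036 -0.011]
t 15.47 p [541.72 136.94 106.76] F [ 0.03  0.06 -0.67] M [ 0.05  -0.013 -0.019]
t 15.88 p [541.9  138.06 106.89] F [ 0.39  0.07 -0.8 ] M [0.016 0.016 0.002]
```

```bash
g="python3 st.py 2 -4 1.5"; p="python3 -m pendant"
$p '{"dp":[[0,-0.0005,0.001],[0,-0.0005,0.002]],"rotation":[[0,0,0],[0,0,0]]}' >/dev/null && $g &&
$p '{"dp":[[0,0,0.001],[0,0,0.002]],"rotation":[[0,0,0],[0,0,0]]}' >/dev/null && $g &&
$p '{"dp":[[0,0,0.001],[0,0,0.002]],"rotation":[[0,0,0],[0,0,0]]}' >/dev/null && $g &&
$p '{"dp":[[0,0,0.001],[0,0,0.002]],"rotation":[[0,0,0],[0,0,0]]}' >/dev/null && $g &&
$p '{"dp":[[0,0,0.001],[0,0,0.001]],"rotation":[[0,0,0],[0,0,0]]}' >/dev/null && $g &&
$p '{"dp":[[0,0,0.001],[0,0,0.001]],"rotation":[[0,0,0],[0,0,0]]}' >/dev/null && $g &&
$p '{"dp":[[0,0,0.0005],[0,0,0.0005]],"rotation":[[0,0,0],[0,0,0]]}' >/dev/null && $g &&
$p '{"dp":[[0,0,0.0005],[0,0,0.0005]],"rotation":[[0,0,0],[0,0,0]]}' >/dev/null && $g &&
$p '{"dp":[[0,0,0.0005],[0,0,0.0005]],"rotation":[[0,0,0],[0,0,0]]}' >/dev/null && $g &&
$p '{"dp":[[0,0,0.0005],[0,0,0.0005]],"rotation":[[0,0,0],[0,0,0]]}' >/dev/null && $g &&
$p '{"dp":[[0,0,0.0005],[0,0,0.0005]],"rotation":[[0,0,0],[0,0,0]]}' >/dev/null && $g
```

```text
t 16.18 p [541.87 138.57 104.72] F [-0.24 -0.67 -1.56] M [0.006 0.005 0.01 ]
t 16.48 p [541.89 138.54 102.75] F [-0.04  0.27 -0.42] M [0.022 0.016 0.025]
t 16.77 p [541.89 138.55 100.76] F [ 0.21 -0.76 -0.41] M [0.021 0.005 0.   ]
t 17.07 p [541.89 138.55  98.76] F [-0.27  0.19 -0.59] M [ 0.021  0.034 -0.006]
t 17.38 p [541.9  138.56  97.82] F [-0.39 -0.06 -0.71] M [0.016 0.041 0.01 ]
t 17.68 p [541.88 138.55  96.81] F [-0.72 -0.74 -1.03] M [ 0.037  0.026 -0.002]
t 17.98 p [541.93 138.56  96.37] F [ 0.23  0.44 -1.16] M [ 0.007  0.021 -0.018]
t 18.27 p [541.9  138.55  95.85] F [-0.07  0.12 -0.18] M [ 0.023  0.017 -0.006]
t 18.57 p [541.98 138.56  95.64] F [-0.59  0.42  2.18] M [-0.019  0.159 -0.011]
GUARD
```

```bash
p="python3 -m pendant"
$p '{"dp":[[0,0,0.0002],[0,0,0.0002]],"rotation":[[0,0,0],[0,0,0]]}' >/dev/null; python3 st.py 3
$p '{"dp":[[0,0,0],[0,0,0],[0,0,0],[0,0,0],[0,0,0]],"rotation":[[0,0,0],[0,0,0],[0,0,0],[0,0,0],[0,0,0]]}' 0.045; python3 st.py 2
```

```text
t 18.93 p [542.   138.57  95.62] F [-2.   -0.79  5.34] M [-0.04   0.348 -0.008]
time: 19.55
tool_pos: [541.9, 138.6, 95.1]
tcp_rot: [3.141, 0.0, -0.092]
contact_force: [-1.3, 0.2, -1.2]
grip_width: 44.8
finger_force: 0.0
t 19.6 p [541.93 138.55  95.15] F [-0.53  0.16 -0.8 ] M [ 0.021 -0.012  0.034]
```

Released. Next I'll lift clear, back off and check the seat from two views.

```bash
python3 -m pendant '{"dp":[[0,0,-0.01],[0,0,-0.03],[0,0,-0.06],[-0.02,0,-0.1],[-0.06,0,-0.13],[-0.08,0,-0.13],[-0.08,0,-0.13],[-0.08,0,-0.13]],"rotation":[[0,0,0],[0,0,0],[0,0,0],[0,0,0],[0,0,0],[0,0,0],[0,0,0],[0,0,0]]}'
python3 - <<'E'
from h import *
c=snap("wrist");cv2.imwrite("pics/w7.png",c["bgr"]);np.save("w7.npy",c["pose"]);print(proj(c,[[542.2,138.5,90],[542.2,138.5,128]]))
E
python3 -m pendant '{"dp":[[0.02,0.03,0],[0.02,0.06,0],[0.02,0.06,0],[0.02,0.06,0]],"rotation":[[0,0,0],[0,0,0],[0,0,0],[0,0,0]]}' >/dev/null
python3 - <<'E'
from h import *
c=snap("wrist");cv2.imwrite("pics/w8.png",c["bgr"]);np.save("w8.npy",c["pose"]);q=proj(c,[[542.2,138.5,90],[542.2,138.5,128]]);print(q)
a=cv2.imread("pics/w7.png");x,y=proj(dict(c,pose=np.load("w7.npy")),[542,138.5,105])[0].astype(int)
i=[cv2.resize(im[max(v-50,0):max(v-50,0)+100,u-50:u+50],(400,400),interpolation=cv2.INTER_CUBIC) for im,u,v in((a,x,y),(c["bgr"],*q.mean(0).astype(int)))]
print((x-50,max(y-50,0)),q.mean(0)-50);cv2.imwrite("pics/v8.png",np.hstack(i))
E
```

```text
time: 20.6
tool_pos: [463.0, 145.8, 225.4]
tcp_rot: [3.142, -0.001, -0.092]
contact_force: [0.8, -0.4, -0.3]
grip_width: 44.8
finger_force: 0.0
[[257.93394582  99.24591414]
 [258.10355955  99.51009883]]
[[193.05471618 121.42442834]
 [183.82271363 125.01826808]]
(np.int64(208), np.int64(49)) [138.43871491  73.22134821]
```

View pics/v8.png

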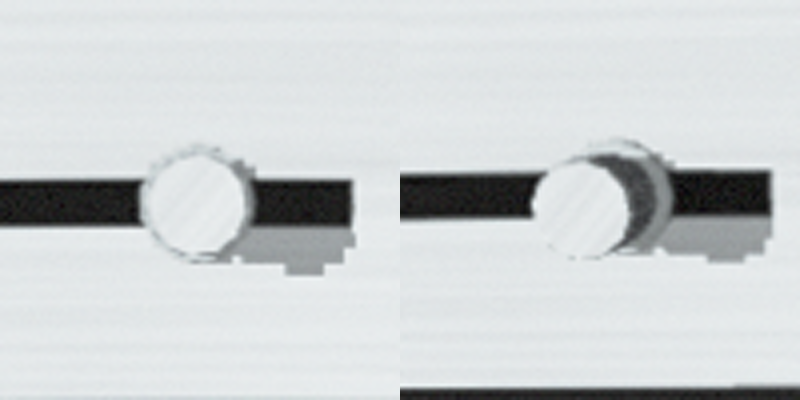

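Both crops show the pin standing upright over the slot with its collar on the deck. The grip's top disc is at about (257.3,99.7) and (183.5,125). A homed pin, with its top at z 128, predicts (258.1,99.5) and (183.8,125.0), so it is seated.

```bash
python3 -c "
from plant import workorder
print(workorder.close_job())"
```

```text
the job is handed in; nothing more can be done
None
```

The transit pin dropped into the rail's groove about 30 mm to the −y side of the slot's middle; it is home with its collar on the deck and released, contact readings stayed at about 6 N or less, and I handed the job in at about 21 s.

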